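# Pull the large knob off the gas hob with the fitting fork puller

### The arm

A 6-joint arm with a two-finger parallel gripper is mounted at the origin on the work surface. World frame = base frame: x ahead of the robot, y to its left, z up, the work surface at z = 0. Lengths are in m, angles in rad, forces in N, time in s.
With the tool pointing down it reaches from about 0.275 to 0.85 m from the base axis. Payload 5.2 kg.
Tool frame: the origin (TCP) lies at the very end of the fingers, on their centre line; the grasp point (between the pads) lies 19 mm behind it; z points along the fingers, y is the direction in which the jaws open and shut (so a half turn about z gives the same grasp; the last joint's range is limited). The gripper opens to 85 mm and grips with 20 to 120 N. Pads are 22 mm wide; open, the fingers measure 114 mm over their backs; the gripper's body (76 mm by 85 mm) begins 54 mm behind the grasp point. The pads swing forward as they close: fully open they stand 13 mm farther back than shut.
Start: joints at [-1.41, 0.259, 1.535, -0, 1.348, -0.203], TCP at [0.196, -0.514, 0.231] pointing down, gripper open.
Joint ranges: [-3.14, 3.14], [-0.91, 2.08], [0.19, 2.58], [-1.22, 4.36], [0.22, 2.71], [-3.12, 3.12]. Speed limits (rad/s): [2.57, 2.57, 3.14, 3.14, 3.14, 3.14].

### API

Orientations are given as a rotation vector (axis times angle).
In Python, from workcell import r gives the robot as it stands.
- The arm moves only by the tool move_arm, never from a script. Its argument "deltas" is a list of rows, each a list of 7 numbers: the turn, a rotation vector about the world's x, y, z scaled (see below), then the shift along the world's x, y, z scaled (see below), then the opening in per cent of the stroke, from 0 (shut) to 100 (fully open). In form: [[ax, ay, az, x, y, z, grip], ...]. A call has 1 to 10 rows; each row is the pose to reach, as a shift and turn from the pose commanded when the call began; what a row does not reach only later rows make up. The controller multiplies each number of a shift by 0.15 m and each number of a turn by pi/4 rad. A row lasts 1/12 s, in which the tool goes at most 41.7 mm and 7.16 degrees, less where a joint would pass 70% of its speed; a pose out of reach is approached as far as the arm can. A call with a number of a shift or a turn outside -1 to 1 is refused whole. A call with a gripper value outside its range is refused whole. The fingers move at their own pace and stop on an object; "grip_force" is the grip in N (left out, the last holds). Time passes only in rows, so rows that repeat a pose let the fingers close. It gives the time, the measured TCP pose, the force and the opening at its end, in the units of the state.
- r.sense(): the state, without advancing time (a new reading comes with each control period).
- r.capture(name): name is "side" or "top" or "wrist"; returns the picture (420x560x3 uint8, red, green, blue); there is no depth.
- r.calibration(name): a dict with "mtx" (3x3 intrinsics, pixels), "pose" (4x4, takes a point from camera to world coordinates); the wrist camera has in their place "tool_from_camera" (4x4, takes a point from camera to tool coordinates, whose origin is the TCP and whose axes are the flange's). Camera axes: x right, y up, looking along -z (the intrinsics and any distortion apply to the point x, -y, -z); pixel columns grow to the right and rows downward; lengths in m; the calibration is good to about 2 mm. A picture is of the moment at which its call begins: read the wrist's pose just before it. calibration takes no time and is no camera call.
- r.job_done(): hands the job in, once; it reports no verdict.
The state is a dict: "time": time; "joints": joint angles; "joint_velocities": joint speeds; "tau": joint torques, N m; "ee_pos": TCP position; "orientation": TCP orientation; "force": force on the tool from outside, world axes, zero at the start; "ft_torque": the same for the moment, N m; "opening": finger opening in m.
Only numpy, scipy, OpenCV 4.12 (cv2) and the standard library are available. Lean on these libraries where they do the work, as an engineer would, in place of code of your own. Each camera call takes 0.05 s, during which the arm holds its last target. There are 200 camera calls.

### The job

Take the fork puller that fits the larger of the two hob knobs, slide its fork under the knob's skirt and pull straight up until the knob pops off its spindle. Carry the knob level on the fork and stand the puller, with the knob still lying on the fork, upright on the floor of the leaf-shaped dish in the drawer, then let go. Do not touch the knob with the gripper, and leave the smaller knob, the other two pullers, the honeycomb mold and the acrylic box where they are.

Things in the scene. Friction and masses are not known exactly. Their poses are not given: they have to be found in the camera images.
- hob: Fixed steel two-burner hob, 510 (x) by 290 (y) mm; flat top face 30 mm above its underside. Origin: underside, midway between the two knob spindles, which stand at x = 0, y = +60 and -60 mm (either knob on either). x points from the front edge (at x = -55 mm) to the burners. Grates begin at x = 68 mm and rise 25 mm above the top face.
- large_knob: Knob to remove: black plastic, skirt 46 mm across, 5 mm thick, body 35 mm across, 28 mm high, 40 g. Origin: centre of the skirt's underside, z up. Seated, it rests on a round collar 20 mm across and 14 mm high, so a 14 mm gap lies between hob top and skirt. A sprung catch holds it: about 10 N straight up pops it off after some 3 mm; the spindle ends 15 mm above the collar.
- small_knob: The other knob, to be left on: same shape, skirt 35 mm across, body 29 mm across, same height. Origin at the centre of the skirt's underside.
- puller_mid_grip (a point): Handle centre of the fitting puller (fork gap 28 mm: clears the collar, catches the skirt), 80 mm above the fork's underside, right above where the knob's axis belongs. z up, x to the fork's open end. C-shaped, 140 g, 104 mm high, stands in the drawer. Wooden handle 26 (x) by 16 (y) mm, from 56 to 104 mm above the underside: grasp across y from above.
- puller_mid_fork (a point): Fork of that puller: this point is at its underside, straight below the handle centre, same axes. Two flat steel tines 4 mm thick, 11 mm wide, reach to x = +33 mm, inner edges at y = +-14 mm, 50 mm over both. Closed end and upright spine (20 mm wide) at x = -40 to -32 mm; a bridge over the fork has its underside 50 mm up and carries the handle.
- puller_narrow_grip (a point): Handle centre (80 mm above the underside) of a look-alike puller with a fork gap of 14 mm, too narrow for the collar. Otherwise the same shape; 36 mm wide over the fork. Stands upright in the drawer. Leave it.
- puller_wide_grip (a point): Handle centre (80 mm above the underside) of a look-alike puller with a fork gap of 52 mm, wider than the knob. Otherwise the same shape; 74 mm wide over the fork. Stands upright in the drawer. Leave it.
- leaf_dish: Loose white ceramic leaf-shaped soap dish, 450 g, in the drawer: 172 mm long along y (pointed ends, stem at -y), 114 mm wide along x in the middle, 98 mm at y = +-34 mm; rim 8 mm wide, 12 mm high. Origin: centre of its underside. Flat floor 6 mm above it; the fork (73 mm long, middle at its x = -3 mm) fits when its tines run along the dish's x.
- drawer: Fixed shallow birch-plywood drawer pulled out of a low case. Origin: centre of its underside; floor 8 mm above it, inside 320 (x) by 430 (y) mm, walls 45 mm, front board (-x) 55 mm, case behind (+x) 76 mm high. Holds three pullers in a row near the front, the leaf dish, a mold and an acrylic box.
- honeycomb_mold: Orange silicone honeycomb mold, 116 by 116 by 22 mm, in the drawer. Origin at the centre of its underside. Leave it.
- acrylic_box: Clear acrylic box with a lid, 62 by 52 by 38 mm, in the drawer. Origin at the centre of its underside. Leave it.
There are look-alikes about, which are no part of the job. What is shaped like the part that bears puller_mid_grip but blue is not meant.

How it is judged:
By the outcome, as a careful person would: the job done as asked, in the order asked, and still so for the second after the job is handed in, with the robot touching nothing.
It also fails if it takes over 58 s, if anything falls off the work surface, if the arm or the gripper's body presses on something with over 40 N, if the wrist force passes 120 N, or if a joint passes its speed limit or range.

## Working session

There is one attempt and no reset: what is moved stays moved. The work goes in short steps, Python scripts to look and compute and a tool call to move; the robot and the scene stay as the last step left them, time stands still between calls to the robot, and variables do not carry over. Pictures are saved under pics/ and viewed, about 8 in all and at most 12, crops included, and the job is handed in when it is done.

Besides the shell and the picture viewer there is one more tool, called in YAML: its name, and indented under it one key for each argument. move_arm: Moves the arm, as the interface text tells. Its arguments: {"type":"object","properties":{"deltas":{"type":"array","items":{"type":"array","items":{"type":"number"}}},"grip_force":{"type":"number"}},"required":["deltas"]}

```bash
mkdir -p pics; ls
cat > h.py <<'E'
from workcell import r
import numpy as np, cv2
from scipy.spatial.transform import Rotation as R
def cam(name):
    c=r.calibration(name); K=np.array(c["mtx"],float)
    if "pose" in c: return K,np.array(c["pose"],float),c
    s=r.sense(); T=np.eye(4); T[:3,:3]=R.from_rotvec(s["orientation"]).as_matrix(); T[:3,3]=s["ee_pos"]
    return K,T@np.array(c["tool_from_camera"]),c
def ray(K,P,uv,z):
    x=(uv[0]-K[0,2])/K[0,0]; y=(uv[1]-K[1,2])/K[1,1]
    d=P[:3,:3]@np.array([x,-y,-1.]); o=P[:3,3]
    return o+d*(z-o[2])/d[2]
def proj(K,P,p):
    q=P[:3,:3].T@(np.asarray(p,float)-P[:3,3]); 
    return K[0,0]*q[0]/-q[2]+K[0,2], K[1,1]*-q[1]/-q[2]+K[1,2]
def shot(name,f):
    K,P,c=cam(name); im=r.capture(name); cv2.imwrite("pics/"+f,im[:,:,::-1]); np.savez("pics/"+f+".npz",K=K,P=P); return im,K,P
E
python3 - <<'E'
from h import *
print(r.sense())
for n in("top","side","wrist"):
    im,K,P=shot(n,n+"0.png"); print(n,K,P,[k for k in r.calibration(n)])
a=cv2.imread("pics/top0.png");b=cv2.imread("pics/side0.png")
E
```

```text
pics
{'time': 0.0, 'joints': array([-1.40977341e+00,  2.59347793e-01,  1.53607906e+00,  2.30856720e-05,
        1.34798716e+00, -2.02785652e-01]), 'joint_velocities': array([-2.80238576e-04, -1.62852692e-03,  5.24656406e-05, -7.92732203e-04,
       -6.60262556e-04,  8.63510010e-04]), 'tau': array([ 1.50551543e-03, -4.46028113e+01, -2.90568727e+01, -1.49590082e-04,
        1.20587429e-02, -7.17626619e-06]), 'ee_pos': array([ 0.19566185, -0.51346465,  0.23047372]), 'orientation': array([-3.08797047e+00, -5.67985566e-01, -9.50331612e-05]), 'force': array([-0.54405017, -0.020791  , -0.7982795 ]), 'ft_torque': array([ 0.0171194 , -0.01598228, -0.024966  ]), 'opening': 0.08544179086149684}
top [[487.29427126   0.         279.40462732]
 [  0.         487.29427126 211.18545658]
 [  0.           0.           1.        ]] [[ 0.01537182  0.99614693 -0.08634239  0.38297664]
 [-0.99983915  0.01611175  0.00787936  0.0782629 ]
 [ 0.00924013  0.08620738  0.99623436  1.13623442]
 [ 0.          0.          0.          1.        ]] ['mtx', 'pose']
side [[513.28762369   0.         281.61007307]
 [  0.         513.28762369 215.57962082]
 [  0.           0.           1.        ]] [[-0.93632773  0.22550208 -0.26914531  0.11635095]
 [-0.35077845 -0.63489405  0.68837782  1.00654275]
 [-0.01564812  0.73895761  0.67357018  0.98402837]
 [ 0.          0.          0.          1.        ]] ['mtx', 'pose']
wrist [[356.87485525   0.         280.75608987]
 [  0.         356.87485525 212.01255866]
 [  0.           0.           1.        ]] [[ 3.55150740e-01  8.94802365e-01  2.70548850e-01  2.64042653e-01]
 [-9.34808550e-01  3.40249476e-01  1.01800146e-01 -4.86744114e-01]
 [-9.63092984e-04 -2.89065775e-01  9.57308754e-01  3.72290524e-01]
 [ 0.00000000e+00  0.00000000e+00  0.00000000e+00  1.00000000e+00]] ['mtx', 'tool_from_camera']
```

View pics/top0.png

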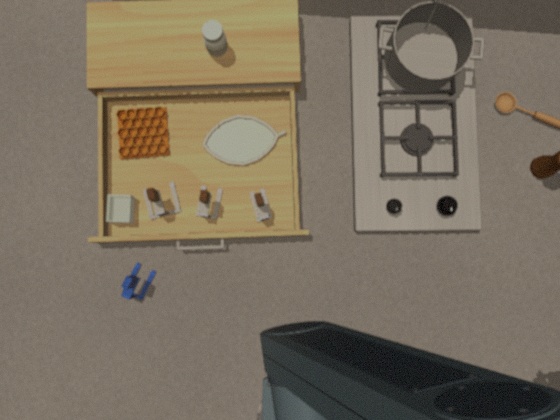

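View pics/side0.png

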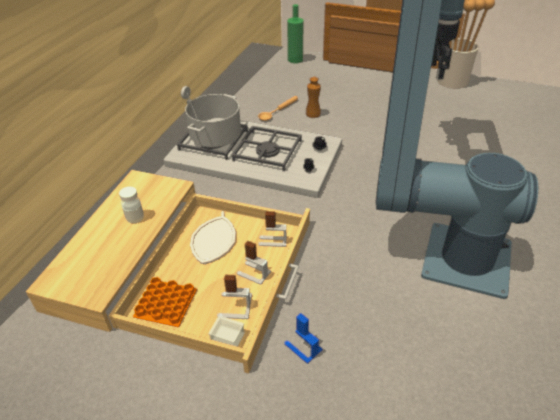

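The top view has the drawer on the left, with three pullers at about (155,197), (204,200) and (261,205). The leaf dish is at (241,141). The knobs are at (394,206), small, and (447,206), large. The side view confirms this, and the blue decoy lies outside the drawer.

Run:
```python
from h import *
a=cv2.imread("pics/top0.png")
c1=cv2.resize(a[165:245,90:310],None,fx=3.6,fy=3.6,interpolation=cv2.INTER_CUBIC)
c2=cv2.resize(a[185:235,350:482],None,fx=3.6,fy=3.6,interpolation=cv2.INTER_CUBIC)
c3=cv2.imread("pics/side0.png")[200:330,210:310]; 
o=np.zeros((c1.shape[0]+300,800,3),np.uint8); o[:c1.shape[0],:c1.shape[1]]=c1[:, :800]; o[c1.shape[0]:c1.shape[0]+c2.shape[0],:c2.shape[1]]=c2
o[c1.shape[0]:c1.shape[0]+293,500:725]=cv2.resize(c3,(225,293))
cv2.imwrite("pics/c.png",o)
K,P,_=cam("top")
for n,uv,z in [("wide",(153,196),.112),("mid?",(204,197),.112),("right",(260,200),.112),("kS",(394,206),.077),("kL",(447,206),.077),("dish",(241,141),.02),("dishL",(205,141),.02),("dishR",(278,136),.02),("drawFL",(90,239),.05),("drawFR",(308,233),.05),("hobFL",(356,232),.03),("hobFR",(480,229),.03)]:
    print(n,ray(K,P,uv,z).round(4))
```

```text
wide [0.4996 0.3374 0.112 ]
mid? [0.4992 0.2299 0.112 ]
right [0.4948 0.1115 0.112 ]
kS [ 0.4902 -0.1807  0.077 ]
kL [ 0.4921 -0.2971  0.077 ]
dish [0.6422 0.1613 0.02  ]
dishL [0.6407 0.2449 0.02  ]
dishR [0.6555 0.0754 0.02  ]
drawFL [0.4084 0.4889 0.05  ]
drawFR [0.4293 0.0052 0.05  ]
hobFL [ 0.4342 -0.1054  0.03  ]
hobFR [ 0.4455 -0.3885  0.03  ]
```

View pics/c.png

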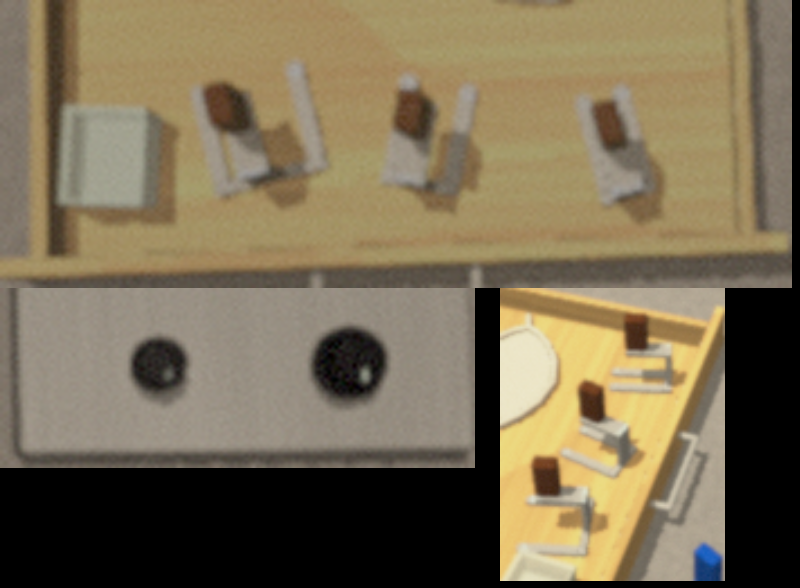

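The middle puller, gap about one handle width plus, is the fitting one, at about (0.50, 0.23) with yaw about -13°. The larger knob is the right one, at about (0.492, -0.297). I'll move over the puller for a closer look.

move_arm:
  deltas:
    - [0,0,-0.12,0.11,0.27,0,100]
    - [0,0,-0.25,0.22,0.54,0,100]
    - [0,0,-0.37,0.33,0.8,0,100]
    - [0,0,-0.4,0.4,1,0,100]

```text
time: 0.48
ee_pos: [0.2561, -0.3616, 0.2307]
orientation: [-3.139, -0.069, -0.0]
force: [1.2, -0.2, 0.6]
opening: 0.0852
```

move_arm:
  deltas:
    - [0,0,-0.12,0.11,0.27,0,100]
    - [0,0,-0.25,0.22,0.54,0,100]
    - [0,0,-0.35,0.33,0.8,0,100]
    - [0,0,-0.35,0.4,1,0,100]

```text
time: 0.82
ee_pos: [0.316, -0.2116, 0.2312]
orientation: [-3.12, 0.36, -0.0]
force: [-0.1, 0.8, 0.6]
opening: 0.0854
```

move_arm:
  deltas:
    - [0,0,0,0.11,0.27,0,100]
    - [0,0,0,0.22,0.54,0,100]
    - [0,0,0,0.33,0.8,0,100]
    - [0,0,0,0.4,1,0,100]

```text
time: 1.15
ee_pos: [0.3761, -0.0616, 0.2314]
orientation: [-3.121, 0.353, -0.001]
force: [-0.2, -1.0, -0.2]
opening: 0.0856
```

move_arm:
  deltas:
    - [0,0,0,0.11,0.27,0,100]
    - [0,0,0,0.22,0.54,0,100]
    - [0,0,0,0.33,0.8,0,100]
    - [0,0,0,0.4,1,0,100]

```text
time: 1.48
ee_pos: [0.4362, 0.0886, 0.2313]
orientation: [-3.122, 0.352, -0.001]
force: [-0.2, -0.4, 0.2]
opening: 0.0855
```

move_arm:
  deltas:
    - [0,0,0,0.11,0.27,0,100]
    - [0,0,0,0.22,0.54,0,100]
    - [0,0,0,0.33,0.8,0,100]
    - [0,0,0,0.4,1,0,100]
    - [0,0,0,0.4,1,0,100]

```text
time: 1.9
ee_pos: [0.497, 0.2417, 0.2305]
orientation: [-3.12, 0.346, -0.0]
force: [-0.0, -0.3, -0.1]
opening: 0.0856
```

Run:
```python
from h import *
s=r.sense();print(s["time"],s["ee_pos"],s["joints"])
shot("wrist","w1.png");shot("top","t1.png")
a=cv2.imread("pics/w1.png");b=cv2.imread("pics/t1.png")
K,P,_=cam("wrist")
for p in [(.4992,.2299,.112),(.496,.23,.088)]:print(proj(K,P,p))
```

```text
1.9 [0.4969526  0.24165944 0.23051812] [0.24900471 0.26273318 1.53142357 0.00271486 1.34630746 2.04005369]
(np.float64(289.46472039465516), np.float64(197.90213075321415))
(np.float64(289.4536662022619), np.float64(194.21321774348468))
```

View pics/w1.png

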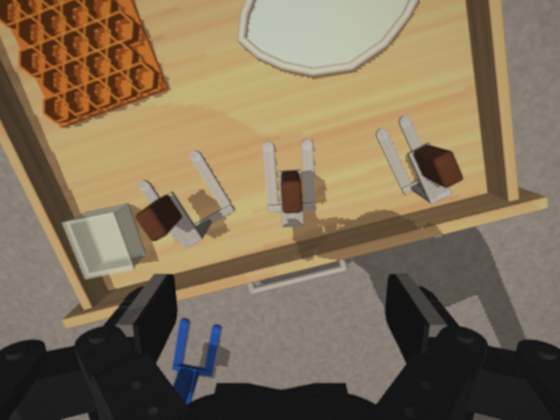

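The wrist view shows the mid puller at (291,190), with tine tips at (268,145) and (307,143). Its tine spacing is 38 px, about 39 mm, which matches the 28 mm gap. The narrow puller is at (437,165) and the wide one at (160,217).

Run:
```python
from h import *
d=np.load("pics/w1.png.npz");K,P=d["K"],d["P"]
a=cv2.imread("pics/w1.png");h=cv2.cvtColor(a,cv2.COLOR_BGR2HSV)
m=((h[...,1]<70)&(h[...,2]>90)).astype(np.uint8)
for u0,u1 in((260,284),(296,318)):
    pts=[]
    for v in range(150,172):
        us=np.where(m[v,u0:u1])[0]+u0
        if len(us)>3: pts.append(ray(K,P,(us.mean(),v),.012))
    pts=np.array(pts);f=np.polyfit(pts[:,0],pts[:,1],1)
    print("tine n",len(pts),"yaw",np.degrees(np.arctan(f[0])),"y at .52",np.polyval(f,.52))
    vs=np.where(m[130:172,u0:u1].sum(1)>3)[0]+130; us=np.where(m[vs[0]+2,u0:u1])[0]+u0
    print(" tip",vs[0],ray(K,P,(us.mean(),vs[0]),.012))
hm=((h[...,2]<110)&(h[...,1]>100)&((h[...,0]<13)|(h[...,0]>170))).astype(np.uint8)
hm[:, :270]=0;hm[:,315:]=0;hm[:160]=0;hm[225:]=0
n,l,st,c=cv2.connectedComponentsWithStats(hm)
i=1+st[1:,4].argmax();print(st[i],c[i])
x,y,w,hh=st[i][:4];ct=np.argwhere(l==i)
# top face centre approx: rows for u-range
print("hleft/right @z.112",ray(K,P,(x,y+12),.112),ray(K,P,(x+w,y+12),.112),"front top",ray(K,P,(x+w/2,y),.112),"centre",ray(K,P,c[i],.1))
q=np.zeros((600,800,3),np.uint8);q[:450,:600]=cv2.resize(a[125:230,220:360],(600,450),interpolation=cv2.INTER_CUBIC)
cv2.imwrite("pics/c2.png",q[:450,:600])
print("pose",r.sense()["ee_pos"])
```

```text
tine n 22 yaw -7.379836971955011 y at .52 0.24969974770931136
 tip 142 [0.53607832 0.24698509 0.012     ]
tine n 22 yaw -10.804710261832692 y at .52 0.2104345213216266
 tip 139 [0.53043454 0.20852907 0.012     ]
[282 171  20  41 717] [291.28591353 191.9958159 ]
hleft/right @z.112 [0.51347003 0.23786165 0.112     ] [0.51020992 0.22335663 0.112     ] front top [0.52064405 0.22870905 0.112     ] centre [0.50233544 0.23289158 0.1       ]
pose [0.49530306 0.23710936 0.23035555]
```

View pics/c2.png

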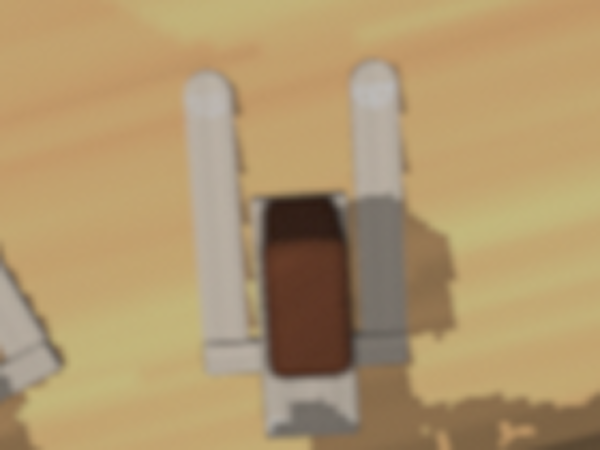

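move_arm:
  deltas:
    - [0,0,0.08,0.037,-0.03,-0.1,100]
    - [0,0,0.08,0.037,-0.03,-0.3,100]
    - [0,0,0.08,0.037,-0.03,-0.5,100]
    - [0,0,0.08,0.037,-0.03,-0.65,100]
    - [0,0,0.08,0.037,-0.03,-0.8,100]
    - [0,0,0.08,0.037,-0.03,-0.9,100]
    - [0,0,0.08,0.037,-0.03,-0.9,100]

```text
time: 2.58
ee_pos: [0.4983, 0.2292, 0.0931]
orientation: [3.128, -0.257, -0.011]
force: [-1.6, -0.5, 0.4]
opening: 0.0856
```

move_arm:
  deltas:
    - [0,0,0,0,0,-0.08,100]
    - [0,0,0,0,0,-0.155,100]
    - [0,0,0,0,0,-0.155,40]
    - [0,0,0,0,0,-0.155,30]
    - [0,0,0,0,0,-0.155,22]
    - [0,0,0,0,0,-0.155,15]
    - [0,0,0,0,0,-0.155,10]
    - [0,0,0,0,0,-0.155,0]
    - [0,0,0,0,0,-0.155,0]
    - [0,0,0,0,0,-0.155,0]
  grip_force: 60

```text
time: 3.42
ee_pos: [0.5017, 0.2317, 0.0738]
orientation: [-3.131, 0.255, -0.002]
force: [0.1, -0.0, 5.3]
opening: 0.0155
```

move_arm:
  deltas:
    - [0,0,0,0,0,0,0]
    - [0,0,0,0,0,0,0]

```text
time: 3.58
ee_pos: [0.5017, 0.2317, 0.0737]
orientation: [-3.131, 0.255, -0.002]
force: [-0.7, 0.2, 5.3]
opening: 0.0153
```

Grasped at 15.3 mm. Next: lift and carry to a spot in front of the large knob.

move_arm:
  deltas:
    - [0,0,0,0,0,0.05,0]
    - [0,0,0,0,0,0.2,0]
    - [0,0,0,0,0,0.45,0]
    - [0,0,0,0,0,0.7,0]
    - [0,0,0,0,0,0.9,0]
    - [0,0,0,0,0,1,0]
    - [0,0,0,0,0,1,0]

```text
time: 4.17
ee_pos: [0.5033, 0.2321, 0.2276]
orientation: [-3.129, 0.254, -0.012]
force: [1.1, 0.8, -1.9]
opening: 0.0154
```

move_arm:
  deltas:
    - [0,0,0.05,-0.02,-0.12,0,0]
    - [0,0,0.1,-0.05,-0.3,0,0]
    - [0,0,0.15,-0.07,-0.5,0,0]
    - [0,0,0.2,-0.1,-0.7,0,0]
    - [0,0,0.26,-0.135,-0.88,0,0]

```text
time: 4.58
ee_pos: [0.4795, 0.0982, 0.2211]
orientation: [3.141, 0.069, -0.005]
force: [0.5, -1.1, -2.5]
opening: 0.0152
```

move_arm:
  deltas:
    - [0,0,0,-0.035,-0.22,0,0]
    - [0,0,0,-0.07,-0.44,0,0]
    - [0,0,0,-0.1,-0.66,0,0]
    - [0,0,0,-0.135,-0.88,0,0]

```text
time: 4.92
ee_pos: [0.4592, -0.0335, 0.2213]
orientation: [-3.14, -0.066, 0.005]
force: [0.8, -0.2, -1.3]
opening: 0.0152
```

move_arm:
  deltas:
    - [0,0,0,-0.035,-0.22,0,0]
    - [0,0,0,-0.07,-0.44,0,0]
    - [0,0,0,-0.1,-0.66,0,0]
    - [0,0,0,-0.135,-0.88,0,0]

```text
time: 5.25
ee_pos: [0.4391, -0.1654, 0.2213]
orientation: [-3.139, -0.065, 0.004]
force: [0.0, 0.7, -1.1]
opening: 0.0151
```

move_arm:
  deltas:
    - [0,0,0,-0.035,-0.22,0,0]
    - [0,0,0,-0.07,-0.44,0,0]
    - [0,0,0,-0.1,-0.66,0,0]
    - [0,0,0,-0.13,-0.8,0,0]
    - [0,0,0,-0.135,-0.88,0,0]
    - [0,0,0,-0.135,-0.88,0,0]
    - [0,0,0,-0.135,-0.88,0,0]

```text
time: 5.83
ee_pos: [0.4198, -0.2958, 0.2217]
orientation: [-3.138, -0.064, 0.002]
force: [-0.3, -0.6, -1.2]
opening: 0.0153
```

Run:
```python
from h import *
s=r.sense();print(s["time"],s["ee_pos"],s["orientation"],s["opening"])
shot("wrist","w2.png")
K,P,_=cam("wrist")
for p in [(.4921,-.2971,.072),(.4902,-.1807,.072)]:print(proj(K,P,p))
```

```text
5.8333 [ 0.41981069 -0.29575548  0.22173049] [-3.13823811e+00 -6.38127683e-02  2.37004549e-03] 0.015277331661077531
(np.float64(288.30556457054985), np.float64(105.67312697026647))
(np.float64(139.41417510828853), np.float64(101.83313795733193))
```

View pics/w2.png

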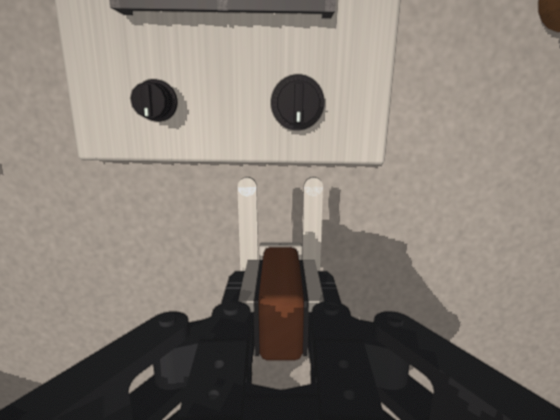

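The wrist view shows the large knob at (298,102) and the small one at (154,100). The held fork's tips are at (247,182) and (314,182), with the puller level in the grip.

Run:
```python
from h import *
d=np.load("pics/w2.png.npz");K,P=d["K"],d["P"]
s=r.sense();T=np.array(s["ee_pos"]);yaw=np.radians(2.34)
a=cv2.imread("pics/w2.png");h=cv2.cvtColor(a,cv2.COLOR_BGR2HSV)
m=((h[...,2]<75)).astype(np.uint8)
m=cv2.morphologyEx(m,cv2.MORPH_OPEN,np.ones((5,5)));m[:55]=0;m[140:]=0
n,l,st,c=cv2.connectedComponentsWithStats(m)
K2=[]
for i in range(1,n):
    if st[i,4]<300: continue
    cn,_=cv2.findContours((l==i).astype(np.uint8),0,1); e=cv2.fitEllipse(cn[0])
    x,y,w,hh=st[i][:4]
    L=ray(K,P,(x,y+hh*.55),.047);Rr=ray(K,P,(x+w,y+hh*.55),.047);B=ray(K,P,(x+w/2,y+hh),.047)
    print(st[i],np.round(e[0],1),np.round(e[1],1),"ell@.05",ray(K,P,e[0],.05).round(4),"LR mid y",round((L[1]+Rr[1])/2,4),"dia",round(L[1]-Rr[1],4),"bottom x",B[0].round(4))
t=((h[...,2]>205)).astype(np.uint8);t[:170]=0;t[245:]=0
for u0,u1 in((232,262),(298,328)):
    vs=np.where(t[:,u0:u1].sum(1)>6)[0];
    z=T[2]-.0657+.004
    print("tip",ray(K,P,((u0+u1)/2,vs[0]),z).round(4), [ray(K,P,(np.mean(np.where(t[v,u0:u1])[0])+u0,v),z).round(4) for v in (vs[0]+6,vs[0]+40) if v<245])
print("expected tips",[ (T[:2]+np.array([[np.cos(yaw),-np.sin(yaw)],[np.sin(yaw),np.cos(yaw)]])@np.array([.033,y])).round(4) for y in(.0195,-.0195)])
for u in (100,200,350): 
    col=h[140:180,u,1].astype(int);v=140+np.argmin(np.gradient(cv2.GaussianBlur(h[140:180,u,2].astype(np.float32)[:,None],(1,3),0)[:,0])); print("edge",u,v,ray(K,P,(u,v),.03).round(4))
```

```text
[ 272   75   52   55 2227] [297.4 102.1] [51.5 54.5] ell@.05 [ 0.4949 -0.3056  0.05  ] LR mid y -0.3064 dia 0.0441 bottom x 0.4719
[ 132   80   45   41 1421] [155.   99.3] [37.6 46.7] ell@.05 [ 0.4923 -0.1863  0.05  ] LR mid y -0.1847 dia 0.0382 bottom x 0.4745
tip [ 0.4501 -0.2741  0.1604] [array([ 0.4465, -0.2742,  0.1604]), array([ 0.4257, -0.2743,  0.1604])]
tip [ 0.4516 -0.3123  0.1604] [array([ 0.4481, -0.3125,  0.1604]), array([ 0.4273, -0.3129,  0.1604])]
expected tips [array([ 0.4522, -0.2743]), array([ 0.4538, -0.3133])]
edge 100 158 [ 0.4378 -0.1249  0.03  ]
edge 200 160 [ 0.4397 -0.2182  0.03  ]
edge 350 162 [ 0.4435 -0.3585  0.03  ]
```

move_arm:
  deltas:
    - [0,0,-0.01,0,-0.02,-0.05,0]
    - [0,0,-0.02,0,-0.04,-0.2,0]
    - [0,0,-0.02,0,-0.069,-0.4,0]
    - [0,0,-0.02,0,-0.069,-0.55,0]
    - [0,0,-0.02,0,-0.069,-0.65,0]
    - [0,0,-0.02,0,-0.069,-0.72,0]
    - [0,0,-0.02,0,-0.069,-0.77,0]
    - [0,0,-0.02,0,-0.069,-0.8,0]
    - [0,0,-0.02,0,-0.069,-0.8,0]
    - [0,0,-0.02,0,-0.069,-0.8,0]

```text
time: 6.72
ee_pos: [0.4207, -0.307, 0.1037]
orientation: [3.14, 0.042, 0.001]
force: [0.2, -0.4, -1.1]
opening: 0.0152
```

Run:
```python
from h import *
s=r.sense();print(s["time"],s["ee_pos"],s["orientation"],s["force"])
w,K,P=shot("wrist","w3.png");b,K2,P2=shot("side","s3.png")
a=cv2.imread("pics/w3.png");b=cv2.imread("pics/s3.png")
o=np.zeros((600,800,3),np.uint8);o[:420,:560]=a
u,v=map(int,proj(K2,P2,(.47,-.3,.04)));print(u,v)
c=cv2.resize(b[v-45:v+45,u-60:u+60],(240,180),interpolation=cv2.INTER_CUBIC);o[420:,:240]=c
cv2.imwrite("pics/c3.png",o)
```

```text
6.7167 [ 0.42073586 -0.30699648  0.10366463] [3.14048676e+00 4.15059398e-02 1.18141471e-03] [ 0.19455496 -0.44137729 -1.13357282]
326 148
```

View pics/c3.png

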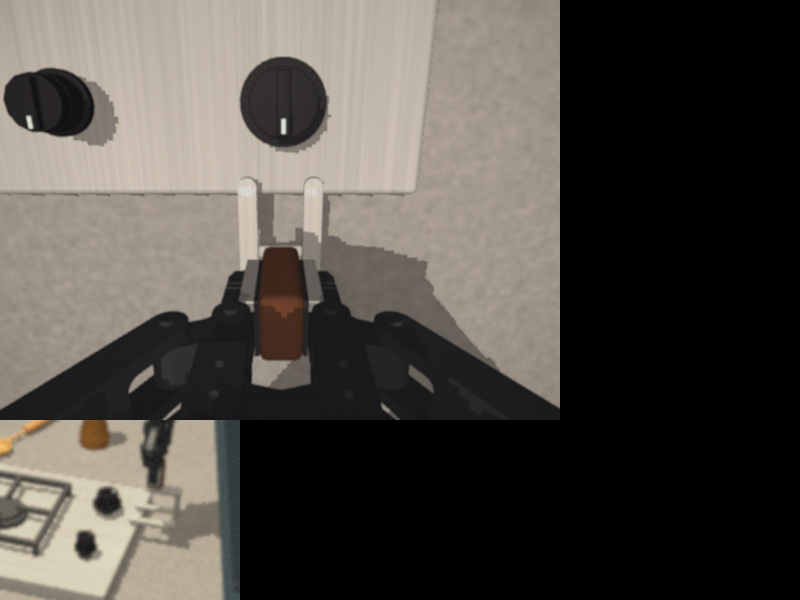

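In the wrist view the knob centre is at u≈284 and the fork mid at u≈280.5, so the knob sits about 1.7 mm further towards -y. The fork is level just above the hob top. I'll lower it slightly and slide in.

move_arm:
  deltas:
    - [0,0,0,0,-0.01,-0.02,0]
    - [0,0,0,0.02,-0.011,-0.02,0]
    - [0,0,0,0.06,-0.01,-0.02,0]
    - [0,0,0,0.12,-0.009,-0.02,0]
    - [0,0,0,0.18,-0.008,-0.02,0]
    - [0,0,0,0.22,-0.007,-0.02,0]
    - [0,0,0,0.25,-0.006,-0.02,0]
    - [0,0,0,0.25,-0.006,-0.02,0]

```text
time: 7.48
ee_pos: [0.459, -0.3077, 0.1]
orientation: [3.141, 0.042, 0.001]
force: [-0.3, 0.4, -0.8]
opening: 0.0159
```

Run:
```python
from h import *
s=r.sense();print(s["time"],s["ee_pos"],s["orientation"],s["force"])
w,K,P=shot("wrist","w4.png")
a=cv2.imread("pics/w4.png")[100:320,200:380]
cv2.imwrite("pics/c4.png",cv2.resize(a,None,fx=2.5,fy=2.5,interpolation=cv2.INTER_CUBIC))
```

```text
7.4833 [ 0.45900813 -0.30769312  0.10000305] [3.14107446e+00 4.24800947e-02 7.85936765e-04] [-0.33214084  0.42300457 -0.77641206]
```

View pics/c4.png

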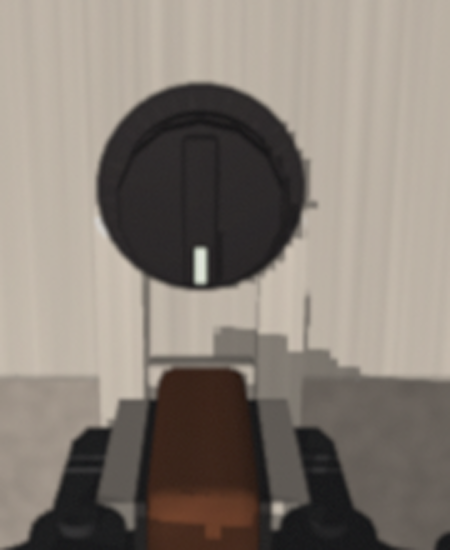

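The fork is centred under the skirt: tine inner edges at 145 and 258, knob at 201 in the crop. I'll slide the rest of the way and then pull up slowly.

move_arm:
  deltas:
    - [0,0,0,0.03,0,0,0]
    - [0,0,0,0.08,0.002,0,0]
    - [0,0,0,0.14,0.003,0,0]
    - [0,0,0,0.19,0.005,0,0]
    - [0,0,0,0.23,0.006,0,0]
    - [0,0,0,0.255,0.006,0,0]
    - [0,0,0,0.255,0.006,0,0]

```text
time: 8.12
ee_pos: [0.497, -0.3068, 0.1]
orientation: [3.141, 0.042, 0.001]
force: [0.4, -0.4, -0.7]
opening: 0.0152
```

move_arm:
  deltas:
    - [0,0,0,0,0,0.008,0]
    - [0,0,0,0,0,0.016,0]
    - [0,0,0,0,0,0.024,0]
    - [0,0,0,0,0,0.032,0]
    - [0,0,0,0,0,0.04,0]
    - [0,0,0,0,0,0.046,0]

```text
time: 8.62
ee_pos: [0.4958, -0.3068, 0.107]
orientation: [-3.141, -0.041, 0.0]
force: [-0.2, 0.3, -5.9]
opening: 0.0153
```

move_arm:
  deltas:
    - [0,0,0,0,0,0.005,0]
    - [0,0,0,0,0,0.01,0]
    - [0,0,0,0,0,0.015,0]
    - [0,0,0,0,0,0.02,0]
    - [0,0,0,0,0,0.025,0]
    - [0,0,0,0,0,0.03,0]
    - [0,0,0,0,0,0.035,0]
    - [0,0,0,0,0,0.04,0]

```text
time: 9.28
ee_pos: [0.4964, -0.3071, 0.1139]
orientation: [3.14, 0.041, 0.002]
force: [0.3, 0.2, -1.2]
opening: 0.0154
```

It popped: the force fell back to -1.2 N, which is the puller plus a 40 g knob. I'll keep raising gently.

move_arm:
  deltas:
    - [0,0,0,0,0,0.015,0]
    - [0,0,0,0,0,0.035,0]
    - [0,0,0,0,0,0.06,0]
    - [0,0,0,0,0,0.09,0]
    - [0,0,0,0,0,0.13,0]
    - [0,0,0,0,0,0.17,0]
    - [0,0,0,0,0,0.205,0]
    - [0,0,0,0,0,0.235,0]
    - [0,0,0,0,0,0.255,0]
    - [0,0,0,0,0,0.26,0]

```text
time: 10.12
ee_pos: [0.4963, -0.3071, 0.1528]
orientation: [3.14, 0.041, 0.001]
force: [-0.1, 0.1, -1.7]
opening: 0.0154
```

Run:
```python
from h import *
s=r.sense();print(s["time"],s["ee_pos"],s["orientation"],s["force"])
w,K,P=shot("wrist","w5.png");shot("side","s5.png");K2,P2,_=cam("side")
o=np.zeros((450,620,3),np.uint8)
a=cv2.imread("pics/w5.png")[60:320,180:380];o[:390,:300]=cv2.resize(a,(300,390))
b=cv2.imread("pics/s5.png");u,v=map(int,proj(K2,P2,(.5,-.3,.09)))
o[:450,310:610]=cv2.resize(b[v-50:v+40,u-30:u+30],(300,450),interpolation=cv2.INTER_CUBIC)
cv2.imwrite("pics/c5.png",o)
```

```text
10.1167 [ 0.49631171 -0.30712711  0.15280086] [3.14046567e+00 4.09103482e-02 1.43556308e-03] [-0.06274745  0.12488785 -1.68913363]
```

View pics/c5.png

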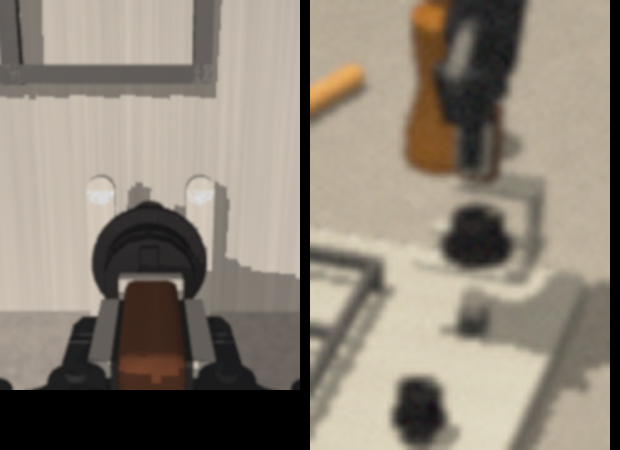

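The knob lies centred on the fork, the collar is bare and the small knob is still on. I'll carry it smoothly towards the dish.

move_arm:
  deltas:
    - [0,0,0,0,0.03,0.02,0]
    - [0,0,0,0,0.08,0.05,0]
    - [0,0,0,0,0.15,0.09,0]
    - [0,0,0,0,0.23,0.13,0]
    - [0,0,0,0,0.32,0.17,0]
    - [0,0,0,0,0.42,0.21,0]
    - [0,0,0,0,0.52,0.25,0]
    - [0,0,0,0,0.62,0.28,0]
    - [0,0,0,0,0.72,0.295,0]
    - [0,0,0,0,0.82,0.3,0]

```text
time: 11.05
ee_pos: [0.4962, -0.1822, 0.1977]
orientation: [3.141, 0.042, 0.001]
force: [-0.7, -0.0, -1.7]
opening: 0.0151
```

move_arm:
  deltas:
    - [0,0,0,0.02,0.1,0,0]
    - [0,0,0,0.06,0.2,0,0]
    - [0,0,0,0.11,0.3,0,0]
    - [0,0,0,0.16,0.4,0,0]
    - [0,0,0,0.22,0.5,0,0]
    - [0,0,0,0.28,0.6,0,0]
    - [0,0,0,0.34,0.7,0,0]
    - [0,0,0,0.4,0.8,0,0]
    - [0,0,0,0.44,0.9,0,0]
    - [0,0,0,0.46,1,0,0]

```text
time: 11.88
ee_pos: [0.5653, -0.0321, 0.1966]
orientation: [-3.141, -0.042, 0.0]
force: [0.7, -0.7, -1.7]
opening: 0.0151
```

move_arm:
  deltas:
    - [0,0,0,0,0.1,0,0]
    - [0,0,0,0,0.2,0,0]
    - [0,0,0,0,0.3,0,0]
    - [0,0,0,0,0.4,0,0]
    - [0,0,0,0,0.5,0,0]
    - [0,0,0,0,0.6,0,0]
    - [0,0,0,0,0.7,0,0]
    - [0,0,0,0,0.8,0,0]
    - [0,0,0,0,0.9,0,0]
    - [0,0,0,0,1,0,0]

```text
time: 12.72
ee_pos: [0.5642, 0.1178, 0.1966]
orientation: [-3.141, -0.041, 0.001]
force: [-0.6, -0.7, -3.0]
opening: 0.0155
```

move_arm:
  deltas:
    - [0,0,0,0,0.08,0,0]
    - [0,0,0,0,0.14,0,0]
    - [0,0,0,0,0.19,0,0]
    - [0,0,0,0,0.23,0,0]
    - [0,0,0,0,0.26,0,0]
    - [0,0,0,0,0.28,0,0]
    - [0,0,0,0,0.29,0,0]
    - [0,0,0,0,0.29,0,0]
    - [0,0,0,0,0.29,0,0]

```text
time: 13.47
ee_pos: [0.5651, 0.1593, 0.1969]
orientation: [3.141, 0.04, -0.0]
force: [0.1, -0.3, -1.9]
opening: 0.0151
```

Run:
```python
from h import *
s=r.sense();print(s["time"],s["ee_pos"],s["orientation"],s["force"],s["joints"].round(2))
w,K,P=shot("wrist","w6.png")
```

```text
13.4667 [0.56508827 0.15929123 0.1969382 ] [ 3.14111375e+00  4.04441289e-02 -7.83876716e-05] [ 0.10985141 -0.31892326 -1.88750913] [ 0.09  0.35  1.49 -0.    1.3   1.63]
```

View pics/w6.png

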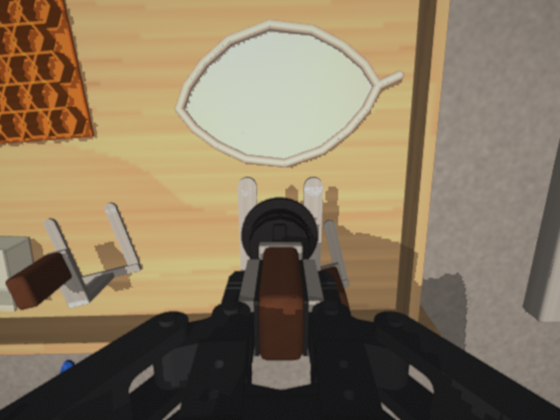

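The dish is fully visible, with its left tip at (180,107), right tip at (380,87), near edge at (283,164) and far edge at (272,24). The knob is still on the fork.

Run:
```python
from h import *
d=np.load("pics/w6.png.npz");K,P=d["K"],d["P"]
a=cv2.imread("pics/w6.png");h=cv2.cvtColor(a,cv2.COLOR_BGR2HSV)
m=((h[...,1]<75)&(h[...,2]>130)).astype(np.uint8);m[172:]=0;m[:, :150]=0;m[:,412:]=0
m=cv2.morphologyEx(m,cv2.MORPH_CLOSE,np.ones((7,7)))
ms=cv2.morphologyEx(m,cv2.MORPH_OPEN,np.ones((13,13)))
for M in(m,ms):
    cn,_=cv2.findContours(M,0,1);c=max(cn,key=cv2.contourArea);c=cv2.convexHull(c) if M is ms else c
    W=np.array([ray(K,P,p[0],.018)[:2] for p in c])
    rc=cv2.minAreaRect((W*1000).astype(np.float32));print("rect",rc)
    mo=cv2.moments((W*10000).astype(np.float32).reshape(-1,1,2));print("centroid",mo['m10']/mo['m00']/10000,mo['m01']/mo['m00']/10000)
    print("x range",W[:,0].min(),W[:,0].max())
for n,uv in (("L",(179,107)),("R",(379,88)),("far",(272,23)),("near",(283,166))): print(n,ray(K,P,uv,.018).round(4))
z=.1969-.0657+.004
print("tips",ray(K,P,(248,178),z),ray(K,P,(313,178),z))
```

```text
rect ((641.6135864257812, 159.60714721679688), (164.93954467773438, 126.54747009277344), 66.11357116699219)
centroid 0.6441053415752104 0.16399568707120166
x range 0.5847097730288099 0.7032008633904724
rect ((643.7952880859375, 164.91331481933594), (138.97354125976562, 138.24996948242188), 53.240867614746094)
centroid 0.6439412176978779 0.16473214280744247
x range 0.5854151995364233 0.7026375408767723
L [0.6337 0.2493 0.018 ]
R [0.6535 0.0786 0.018 ]
far [0.7009 0.1704 0.018 ]
near [0.5848 0.1583 0.018 ]
tips [0.59687438 0.17972336 0.1352    ] [0.59780882 0.14210847 0.1352    ]
```

move_arm:
  deltas:
    - [0,0,0.01,0.02,0.001,0,0]
    - [0,0,0.025,0.06,0.004,0,0]
    - [0,0,0.045,0.13,0.008,0,0]
    - [0,0,0.065,0.21,0.012,0,0]
    - [0,0,0.08,0.29,0.017,0,0]
    - [0,0,0.093,0.37,0.022,0,0]
    - [0,0,0.103,0.44,0.027,0,0]
    - [0,0,0.11,0.5,0.03,0,0]
    - [0,0,0.114,0.535,0.033,0,0]
    - [0,0,0.114,0.55,0.033,0,0]

```text
time: 14.35
ee_pos: [0.6485, 0.1644, 0.1965]
orientation: [3.136, 0.182, 0.0]
force: [1.3, -0.7, -1.9]
opening: 0.0155
```

move_arm:
  deltas:
    - [0,0,0,0,0,0,0]
    - [0,0,0,0,0,-0.03,0]
    - [0,0,0,0,0,-0.08,0]
    - [0,0,0,0,0,-0.16,0]
    - [0,0,0,0,0,-0.25,0]
    - [0,0,0,0,0,-0.34,0]
    - [0,0,0,0,0,-0.43,0]
    - [0,0,0,0,0,-0.51,0]
    - [0,0,0,0,0,-0.57,0]
    - [0,0,0,0,0,-0.6,0]

```text
time: 15.18
ee_pos: [0.6463, 0.1645, 0.1047]
orientation: [3.136, 0.181, -0.005]
force: [-0.5, -0.7, -2.0]
opening: 0.0153
```

move_arm:
  deltas:
    - [0,0,0,0,0,-0.02,0]
    - [0,0,0,0,0,-0.04,0]
    - [0,0,0,0,0,-0.055,0]
    - [0,0,0,0,0,-0.07,0]
    - [0,0,0,0,0,-0.07,0]

```text
time: 15.6
ee_pos: [0.6476, 0.1646, 0.0964]
orientation: [-3.136, -0.182, -0.0]
force: [0.0, 0.7, -2.2]
opening: 0.0154
```

Run:
```python
from h import *
s=r.sense();print(s["time"],s["ee_pos"],s["orientation"],s["force"])
w,K,P=shot("wrist","w7.png");shot("side","s7.png");K2,P2,_=cam("side")
b=cv2.imread("pics/s7.png");u,v=map(int,proj(K2,P2,(.64,.165,.05)))
o=np.zeros((420,800,3),np.uint8);o[:,:400]=cv2.imread("pics/w7.png")[:,80:480]
o[:400,400:]=cv2.resize(b[v-50:v+50,u-50:u+50],(400,400),interpolation=cv2.INTER_CUBIC)
cv2.imwrite("pics/c7.png",o)
```

```text
15.6 [0.64755607 0.16462378 0.09642743] [-3.13630082e+00 -1.81515659e-01 -2.48631131e-04] [ 0.04160486  0.65996497 -2.24111001]
```

View pics/c7.png

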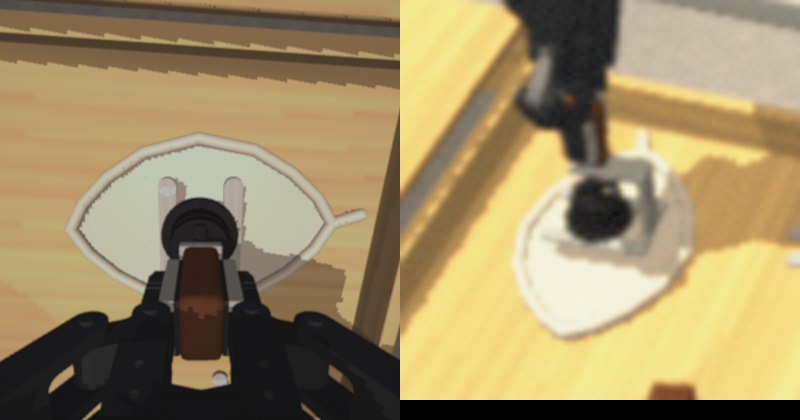

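The fork and dish axes are aligned: leaf tips at (68,230) and (332,222), tine tips at (168,180) and (234,180). The knob is still on the fork. I'll check the fore-aft fit numerically while continuing down.

Run:
```python
from h import *
d=np.load("pics/w7.png.npz");K,P=d["K"],d["P"]
print("tips",[ray(K,P,(u,178),.0347).round(4) for u in(248,314)])
print("leaf tips",[ray(K,P,p,.018).round(4) for p in((148,230),(412,222))],"far outer/inner",ray(K,P,(279,133),.02).round(4),ray(K,P,(279,145),.018).round(4))
```

```text
tips [array([0.6774, 0.1879, 0.0347]), array([0.6818, 0.1499, 0.0347])]
leaf tips [array([0.632, 0.251, 0.018]), array([0.6572, 0.0806, 0.018 ])] far outer/inner [0.7037 0.1729 0.02  ] [0.6965 0.1721 0.018 ]
```

move_arm:
  deltas:
    - [0,0,0,0,0,-0.02,0]
    - [0,0,0,0,0,-0.04,0]
    - [0,0,0,0,0,-0.055,0]
    - [0,0,0,0,0,-0.065,0]
    - [0,0,0,0,0,-0.065,0]

```text
time: 16.12
ee_pos: [0.6471, 0.1646, 0.0861]
orientation: [3.136, 0.181, -0.002]
force: [-0.7, 0.6, -1.4]
opening: 0.0155
```

move_arm:
  deltas:
    - [0,0,0,0.008,0,-0.01,0]
    - [0,0,0,0.01,0,-0.02,0]
    - [0,0,0,0.01,0,-0.028,0]
    - [0,0,0,0.01,0,-0.034,0]
    - [0,0,0,0.01,0,-0.037,0]
    - [0,0,0,0.01,0,-0.037,0]

```text
time: 16.62
ee_pos: [0.6489, 0.1646, 0.081]
orientation: [3.136, 0.181, -0.0]
force: [0.7, 0.4, -1.6]
opening: 0.0155
```

move_arm:
  deltas:
    - [0,0,0,0,0,-0.004,0]
    - [0,0,0,0,0,-0.008,0]
    - [0,0,0,0,0,-0.012,0]
    - [0,0,0,0,0,-0.014,0]
    - [0,0,0,0,0,-0.014,0]

```text
time: 17.03
ee_pos: [0.6491, 0.1647, 0.0798]
orientation: [-3.136, -0.182, -0.001]
force: [-2.5, 0.1, 4.2]
opening: 0.0155
```

Contact: the vertical force reversed to +4.2 N. I'll release gently and withdraw.

move_arm:
  deltas:
    - [0,0,0,0,0,0.003,18]
    - [0,0,0,0,0,0.003,21]
    - [0,0,0,0,0,0.003,25]
    - [0,0,0,0,0,0.003,30]
    - [0,0,0,0,0,0.003,40]
    - [0,0,0,0,0,0.003,55]
    - [0,0,0,0,0,0.003,60]
    - [0,0,0,0,0,0.003,60]
  grip_force: 20

```text
time: 17.7
ee_pos: [0.649, 0.1646, 0.0795]
orientation: [-3.136, -0.181, 0.0]
force: [-0.5, 0.4, 0.5]
opening: 0.0511
```

move_arm:
  deltas:
    - [0,0,0,0,0,0.03,60]
    - [0,0,0,0,0,0.1,60]
    - [0,0,0,0,0,0.2,60]
    - [0,0,0,0,0,0.35,60]
    - [0,0,0,0,0,0.5,60]
    - [0,0,0,0,0,0.7,60]
    - [0,0,0,0,0,0.85,60]
    - [0,0,0,0,0,0.9,60]
    - [0,0,0,0,0,0.9,60]

```text
time: 18.45
ee_pos: [0.6505, 0.1648, 0.2182]
orientation: [-3.136, -0.182, -0.01]
force: [0.4, 0.5, -0.1]
opening: 0.0512
```

Run:
```python
from h import *
s=r.sense();print(s["time"],s["ee_pos"],s["force"],s["opening"])
shot("wrist","w8.png");shot("side","s8.png")
o=np.zeros((420,800,3),np.uint8);o[:,:440]=cv2.imread("pics/w8.png")[:,60:500]
b=cv2.imread("pics/s8.png");o[:360,440:]=cv2.resize(b[120:360,100:340],(360,360),interpolation=cv2.INTER_CUBIC)
cv2.imwrite("pics/c8.png",o)
```

```text
18.45 [0.6505053  0.16477348 0.2182429 ] [ 0.43727115  0.48570986 -0.11901488] 0.05115879176219219
```

View pics/c8.png

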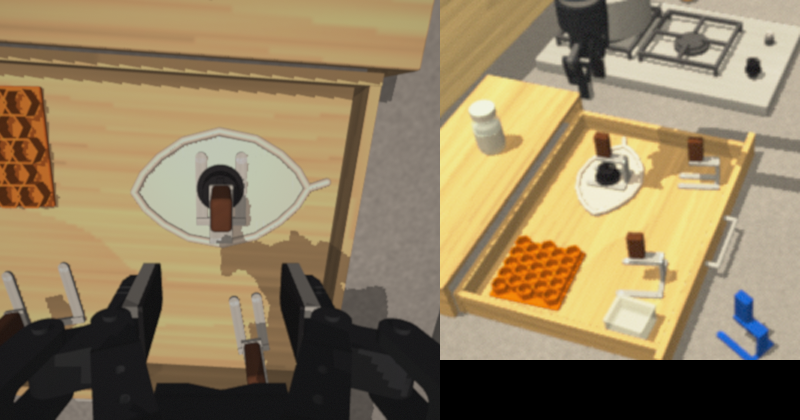

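Run:
```python
from h import *
d=np.load("pics/w8.png.npz");K,P=d["K"],d["P"]
print("tips@.018",[ray(K,P,(u,152),.018).round(4) for u in(262,302)])
print("leaf tips",[ray(K,P,p,.018).round(4) for p in((193,190),(368,184))],"far out",ray(K,P,(279,128),.02).round(4),"near out",ray(K,P,(281,246),.02).round(4))
a=cv2.imread("pics/w8.png")[120:255,185:375];cv2.imwrite("pics/c9.png",cv2.resize(a,None,fx=4,fy=4,interpolation=cv2.INTER_CUBIC))
```

```text
tips@.018 [array([0.6791, 0.1867, 0.018 ]), array([0.6834, 0.1488, 0.018 ])]
leaf tips [array([0.6344, 0.2503, 0.018 ]), array([0.66  , 0.0806, 0.018 ])] far out [0.7032 0.1731 0.02  ] near out [0.5865 0.1577 0.02  ]
```

```bash
python3 -c "
from workcell import r
print(r.job_done(), r.sense()['time'])"
```

```text
the job is handed in; nothing more can be done
the job is handed in; nothing more can be done
```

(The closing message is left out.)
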